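# Take the slotted spoon out of the spring-lid utensil box

## Task

Press the green catch on the end of the utensil box right down so that its lid springs open. Then grip the slotted spoon, tip it handle-end up and draw it out on the slant from under the hood without forcing it against the box, and finish while still holding it in the gripper, the whole spoon lifted well clear above the box for the cook to take. Leave the onion, garlic, mug and tin where they stand.

Things in the scene. Friction and masses are not known exactly. Their poses are not given: they have to be found in the camera images.
- utensil_box: White plastic utensil box, fixed to the counter, 338 mm long (its x), 112 mm wide (its y), walls 4 mm. Origin at the centre of its underside, z up. Inside 330 x 104 mm; inner floor 8 mm above the origin. A fixed hood covers the +x end from x = +60 mm on (top 73 mm high); the rest, 225 mm long, is the mouth, shut by the lid.
- hood_edge (a point): Middle of the hood's lower edge, at x = +60, z = 65 mm in the box's frame. From here the rim of the side walls slopes down (70 to 50 mm high) toward the box's -x end; 57 mm of free height inside below this edge.
- mouth_end (a point): Middle of the top of the end wall at the box's -x end, 50 mm above the counter, at x = -167 mm in the box's frame.
- lid (a joint): Clear lid over the mouth, 237 mm long, 112 mm wide, 3 mm thick, hinged at the hood's edge (x = +60 mm, z = 72 mm in the box's frame). Angle in rad: 0 shut, 2.2 fully open, where it leans back over the hood and its free edge stands about 270 mm above the counter. A spring throws it open in about a second, and keeps it open, once the catch lets go.
- catch (a joint): Green rocker catch on the box's -x end. Angle in rad: 0 at rest, 0.36 pressed fully down; its hook lets go of the lid at about 0.26. A spring (about 1.5 N at rest, 5 N fully down, at the press pad) brings it back.
- catch_pad (a point): Middle of the top of the catch's press pad, a ribbed tab 30 mm (box x) by 36 mm (box y), 40 mm above the counter, sticking out from the -x end of the box, 209 mm from its origin. Press it straight down; it sinks 10 mm to its stop. The catch's upright hook, its top 60 mm above the counter, stands 25 mm from this point toward the box.
- slotted_spoon: Slotted spoon, red handle, 310 x 66 x 22 mm, about 80 g, lying along the box on its floor, head under the hood. Origin under its middle, z up, x toward the head. Handle x = -155 to -30 mm (24 wide, 1 to 21 above the origin), steel shaft to +65 (10 wide, 5 to 22 above), slotted head +62 to +155 (66 wide, 17 high). Balances near x = +8.
- spoon_head_end (a point): Tip of the spoon's head, 155 mm from the spoon's origin along its +x.
- spoon_handle_end (a point): End of the spoon's red handle, 155 mm from the spoon's origin along its -x.
- onion: Brown onion, 82 mm across, 94 mm high, to be left alone. Origin under its centre.
- garlic: Garlic bulb, 60 mm across, 58 mm high, to be left alone. Origin under its centre.
- mug: White mug, 92 mm across, 127 mm with its handle, 95 mm high, to be left alone. Origin under its centre.
- tin: Food tin, 86 mm across, 40 mm high, to be left alone. Origin under its centre.

How it is judged:
By the outcome, as a careful person would: the job done as asked, in the order asked, and still so for the second after the job is handed in, while the arm keeps its last pose, push and grip.
It also fails if it takes over 48 s, if anything falls off the work surface, if the arm or the gripper's body presses on something with over 40 N, if the wrist force passes 120 N, or if a joint passes its speed limit or range.

## Robot

A 7-joint arm with a two-finger parallel gripper is mounted at the origin on a cart in front of the work surface, level with it; the furniture and walls round the work are solid. World frame = base frame: x ahead of the robot, y to its left, z up, the work surface at z = 0. Lengths are in m, angles in rad, forces in N, time in s.
With the tool pointing down it reaches from about 0.425 to 0.925 m from the base axis. Payload 6.8 kg.
Tool frame: the origin (TCP) lies at the very end of the fingers, on their centre line; the grasp point (between the pads) lies 19 mm behind it; x points along the fingers, z is the direction in which the jaws open and shut, and the axes are right-handed (so a half turn about x gives the same grasp; the last joint's range is limited). The gripper opens to 85 mm and grips with 20 to 120 N. Pads are 22 mm wide; open, the fingers measure 114 mm over their backs; the gripper's body (76 mm by 85 mm) begins 54 mm behind the grasp point. The pads swing forward as they close: fully open they stand 13 mm farther back than shut.
Start: joints at [-1.39, 0.477, 0.022, 1.555, -0.011, 1.109, -0.083], TCP at [0.192, 0.647, 0.231] pointing down, gripper open.
Joint ranges: [-2.96, 2.96], [-0.34, 2.1], [-1.41, 1.46], [0.24, 2.44], [-1.37, 4.51], [0.17, 1.92], [-2.96, 2.96]. Speed limits (rad/s): [2.39, 2.39, 3.14, 3.14, 3.14, 3.14, 3.14].

## Interface

Orientations are given as a unit quaternion [x, y, z, w].
In Python, from plant import manip, viewer gives the robot as it stands.
- The arm moves only by the tool jog_arm, never from a script. Its argument "rows" is a list of rows, each an object of numbers: "x", "y", "z": the shift along the tool's x, y, z in m; "roll": the turn about the tool's x in degrees; "hand": the opening in per cent of the stroke, from 0 (shut) to 100 (fully open). In form: [{"x": .., "y": .., "z": .., "roll": .., "hand": ..}, ...]. A call has 1 to 20 rows; each row shifts and turns the commanded pose from where the row before left it, along the tool's axes as they then stand; what a row does not reach is not made up. A row lasts 1/10 s, in which the tool goes at most 50 mm and 8.59 degrees, less where a joint would pass 70% of its speed; a pose out of reach is approached as far as the arm can. A call is refused whole if a number of a shift passes 0.05 or a number of a turn 8.59, either way. A call with a gripper value outside its range is refused whole. The fingers move at their own pace and stop on an object; "squeeze" is the grip in N (left out, the last holds). Time passes only in rows, so rows that do not move let the fingers close. It gives the time, the measured TCP pose, the force and the opening at its end, in the units of the state.
- manip.observe(): the state, without advancing time (a new reading comes with each control period).
- viewer.camera(name): name is "scene" or "side" or "wrist"; returns the picture (480x640x3 uint8, blue, green, red); there is no depth.
- viewer.calibration(name): a dict with "mtx" (3x3 intrinsics, pixels), "extrinsics" (4x4, takes a point from camera to world coordinates). Camera axes: x right, y down, z forward; pixel columns grow to the right and rows downward; lengths in m; the calibration is good to about 2 mm. A picture is of the moment at which its call begins: read the wrist's pose just before it. calibration takes no time and is no camera call; for the wrist camera it gives the pose at the moment of the call.
- manip.close_job(): hands the job in, once; it reports no verdict.
The state is a dict: "time_s": time; "joints": joint angles; "joint_vel": joint speeds; "effort": joint torques, N m; "eef_pos": TCP position; "orientation": TCP orientation; "force": force on the tool from outside, world axes, zero at the start; "ft_torque": the same for the moment, N m; "gripper_width": finger opening in m.
Only numpy, scipy, OpenCV 4.12 (cv2) and the standard library are available. Lean on these libraries where they do the work, as an engineer would, in place of code of your own. Each camera call takes 0.05 s, during which the arm holds its last target.

## Working session

There is one attempt and no reset: what is moved stays moved. The work goes in short steps, Python scripts to look and compute and a tool call to move; the robot and the scene stay as the last step left them, time stands still between calls to the robot, and variables do not carry over. Pictures are saved under pics/ and viewed, and the job is handed in when it is done.

Besides the shell and the picture viewer there is one more tool, called in YAML: its name, and indented under it one key for each argument. jog_arm: Moves the arm, as the interface text tells. Its arguments: {"type":"object","properties":{"rows":{"type":"array"},"squeeze":{"type":"number"}},"required":["rows"]}

```bash
ls; mkdir -p pics
python3 - <<'E'
from plant import manip, viewer
import cv2
s=manip.observe(); print({k:s[k] for k in('time_s','eef_pos','orientation','gripper_width','force')})
for n in('scene','side','wrist'):
    c=viewer.calibration(n); print(n,c)
    cv2.imwrite(f'pics/{n}0.png',viewer.camera(n))
E
```

```text
pics
{'time_s': 0.0, 'eef_pos': array([0.19210006, 0.64647506, 0.23031573]), 'orientation': array([-0.42328097,  0.56723243,  0.4224142 ,  0.56625687]), 'gripper_width': 0.08551933871202436, 'force': array([ 0.02385335,  0.1884193 , -0.48324671])}
scene {'mtx': array([[536.63414771,   0.        , 318.363702  ],
       [  0.        , 536.63414771, 243.05314505],
       [  0.        ,   0.        ,   1.        ]]), 'extrinsics': array([[ 0.54425445, -0.66562905,  0.51061244,  0.08115073],
       [-0.83881856, -0.42230417,  0.34357331, -0.4580124 ],
       [-0.01305862, -0.61530249, -0.78818292,  0.91934975],
       [ 0.        ,  0.        ,  0.        ,  1.        ]])}
side {'mtx': array([[539.31527607,   0.        , 322.82113014],
       [  0.        , 539.31527607, 248.34087767],
       [  0.        ,   0.        ,   1.        ]]), 'extrinsics': array([[-0.99826812, -0.00754958,  0.05834177,  0.55945821],
       [-0.05587479,  0.43196223, -0.90015923,  1.01197786],
       [-0.01840562, -0.9018601 , -0.43163596,  0.60935554],
       [ 0.        ,  0.        ,  0.        ,  1.        ]])}
wrist {'mtx': array([[375.06859715,   0.        , 315.89963886],
       [  0.        , 375.06859715, 240.72028872],
       [  0.        ,   0.        ,   1.        ]]), 'extrinsics': array([[ 2.84438133e-01,  9.11441099e-01,  2.97271040e-01,
         1.16040416e-01],
       [ 9.58694007e-01, -2.70138399e-01, -8.90564168e-02,
         6.70465743e-01],
       [-8.65355376e-04,  3.10323006e-01, -9.50630782e-01,
         3.73396156e-01],
       [ 0.00000000e+00,  0.00000000e+00,  0.00000000e+00,
         1.00000000e+00]])}
```

View pics/scene0.png

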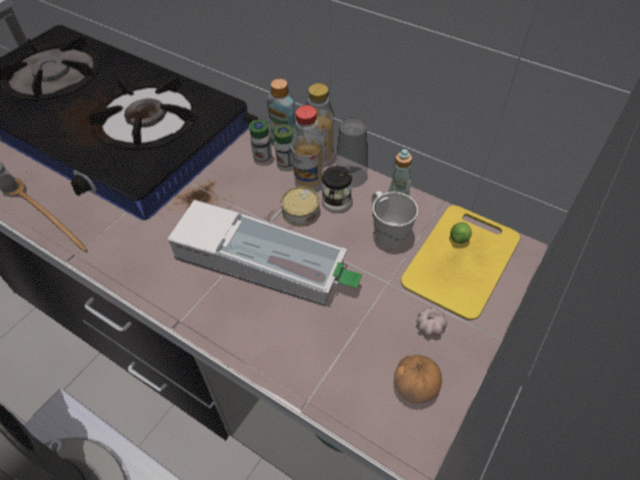

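View pics/side0.png

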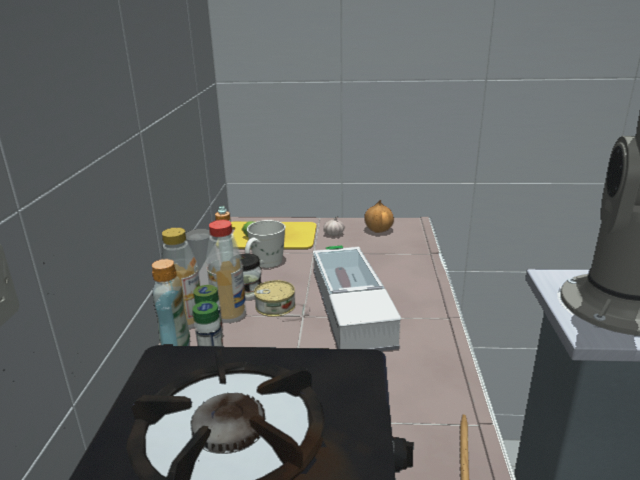

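View pics/wrist0.png

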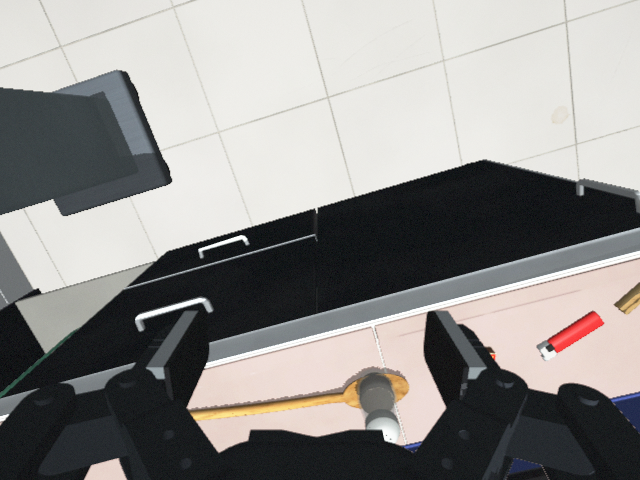

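Run:
```python
import cv2
a=cv2.imread('pics/scene0.png'); cv2.imwrite('pics/sc_crop.png',cv2.resize(a[190:310,160:370],None,fx=3.8,fy=3.8,interpolation=cv2.INTER_CUBIC))
a=cv2.imread('pics/side0.png'); cv2.imwrite('pics/si_crop.png',cv2.resize(a[225:360,290:420],None,fx=4.4,fy=4.4,interpolation=cv2.INTER_CUBIC))
```

```text
(no output)
```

View pics/sc_crop.png

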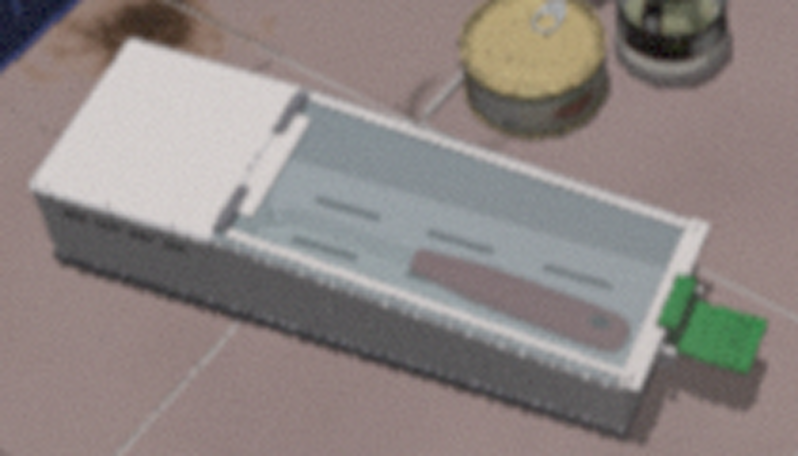

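View pics/si_crop.png

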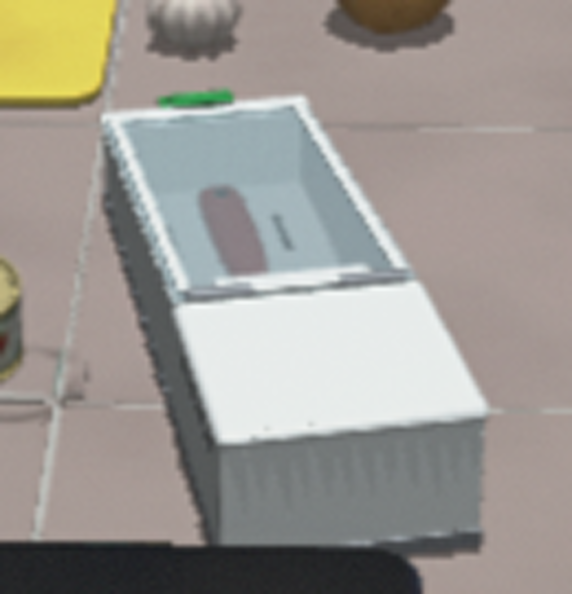

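```bash
cat > h.py <<'E'
import numpy as np, cv2
from plant import manip, viewer
def proj(n,P,c=None):
    c=c or viewer.calibration(n); E=np.linalg.inv(c['extrinsics']); P=np.atleast_2d(P)
    q=P@E[:3,:3].T+E[:3,3]; q=q@c['mtx'].T; return q[:,:2]/q[:,2:]
def ray(n,uv,c=None):
    c=c or viewer.calibration(n); E=c['extrinsics']; d=E[:3,:3]@np.linalg.solve(c['mtx'],[uv[0],uv[1],1]); return E[:3,3],d
def atz(n,uv,z,c=None):
    o,d=ray(n,uv,c); return o+d*(z-o[2])/d[2]
def box(p,P):
    c,s=np.cos(p[2]),np.sin(p[2]); P=np.atleast_2d(P); return np.c_[p[0]+c*P[:,0]-s*P[:,1],p[1]+s*P[:,0]+c*P[:,1],P[:,2]]
E
python3 - <<'E'
from h import *
from scipy.optimize import least_squares
sc=[((169,56,73),(33,187)),((169,-56,73),(130,40)),((-169,56,51),(640,385)),((-169,-56,51),(708,225)),((-169,56,0),(628,435)),((-209,0,40),(724,335)),((60,56,73),(222,238)),((60,-56,73),(300,92))]
si=[((169,-56,73),(220,443)),((169,56,73),(487,415)),((-169,-56,51),(105,117)),((-169,56,51),(303,98))]
A=np.array([a for a,_ in sc])/1e3; a=np.array([b for _,b in sc])/3.8+[160,190]
B=np.array([a for a,_ in si])/1e3; b=np.array([c for _,c in si])/4.4+[290,225]
cs,cd=viewer.calibration('scene'),viewer.calibration('side')
f=lambda p:np.r_[(proj('scene',box(p,A),cs)-a).ravel(),(proj('side',box(p,B),cd)-b).ravel()]
r=least_squares(f,[.5,.2,1.57]);print(r.x);print(r.fun.reshape(-1,2).round(1))
p=r.x
print('pad',box(p,[-.209,0,.04]))
def s2b(P): 
    d=P[:2]-p[:2];c,s=np.cos(p[2]),np.sin(p[2]);return np.r_[c*d[0]+s*d[1],-s*d[0]+c*d[1]]*1e3
for uv in [(415,262),(630,335),(600,322),(520,297)]:
    P=atz('scene',np.array(uv)/3.8+[160,190],.026);print(uv,P.round(4),s2b(P).round(1))
for uv in [(218,190),(248,272)]:
    P=atz('side',np.array(uv)/4.4+[290,225],.026);print('side',uv,P.round(4),s2b(P).round(1))
for n,uv in [('onion',(418,402)),('garlic',(431,333)),('mug',(393,238)),('tin',(299,217))]: print(n,atz('scene',uv,0).round(3))
E
```

```text
[0.56758424 0.02186957 1.79636935]
[[-1.  -0.3]
 [-0.1 -0.3]
 [-3.2  0.7]
 [-2.7 -0.9]
 [ 0.   1.5]
 [ 3.3  0.1]
 [-2.3  0.6]
 [ 1.3 -1.2]
 [-0.2 -3.3]
 [-0.4 -3.7]
 [-2.1  0.7]
 [-0.9  0.8]]
pad [[ 0.6143302  -0.18183565  0.04      ]]
(415, 262) [ 0.5705 -0.0055  0.026 ] [-27.3   3.3]
(630, 335) [ 0.5928 -0.1299  0.026 ] [-153.6    9.3]
(600, 322) [ 0.5913 -0.112   0.026 ] [-135.8    6.8]
(520, 297) [ 0.5819 -0.0669  0.026 ] [-89.7   5.9]
side (218, 190) [ 0.5934 -0.0986  0.026 ] [-123.2    1.8]
side (248, 272) [ 0.5762 -0.0117  0.026 ] [-34.7  -0.8]
onion [ 0.473 -0.399  0.   ]
garlic [ 0.609 -0.359  0.   ]
mug [ 0.776 -0.187  0.   ]
tin [0.716 0.02  0.   ]
```

Run:
```python
from h import *
from scipy.spatial.transform import Rotation as R
s=manip.observe();r=R.from_quat(s['orientation']).as_matrix();print(r.round(3),s['time_s'])
E=viewer.calibration('wrist')['extrinsics'];print('cam in tool',r.T@(E[:3,3]-s['eef_pos']), r.T@E[:3,2])
print('tool z yaw',np.degrees(np.arctan2(r[1,2],r[0,2])),'tool y yaw',np.degrees(np.arctan2(r[1,1],r[0,1])),'box x yaw',np.degrees(1.796))
```

```text
[[-0.    -0.959  0.285]
 [-0.001  0.285  0.959]
 [-1.    -0.    -0.001]] 0.15
cam in tool [-0.14296251  0.07970735  0.00103412] [ 9.50667037e-01 -3.10212095e-01  8.00432993e-04]
tool z yaw 73.45470049042333 tool y yaw 163.45470800137335 box x yaw 102.90322000549585
```

jog_arm:
  rows:
    - {"y":-0.032,"z":-0.0345,"hand":0}
    - {"y":-0.032,"z":-0.0345}
    - {"y":-0.032,"z":-0.0345}
    - {"y":-0.032,"z":-0.0345}
    - {"y":-0.032,"z":-0.0345}
    - {"y":-0.032,"z":-0.0345}
    - {"y":-0.032,"z":-0.0345}
    - {"y":-0.032,"z":-0.0345}
    - {"y":-0.032,"z":-0.0345}
    - {"y":-0.032,"z":-0.0345}
    - {"y":-0.032,"z":-0.0345}
    - {"y":-0.032,"z":-0.0345}
    - {"y":-0.032,"z":-0.0345}
    - {"y":-0.032,"z":-0.0345}
    - {"y":-0.032,"z":-0.0345}
    - {"y":-0.032,"z":-0.0345}
    - {"y":-0.032,"z":-0.0345}
    - {"y":-0.032,"z":-0.0345}
    - {"y":-0.032,"z":-0.0345}
    - {"y":-0.032,"z":-0.0345}

```text
$.rows[0]: bad value
```

jog_arm:
  rows:
    - {"x":0,"y":-0.032,"z":-0.0345,"roll":0,"hand":0}
    - {"x":0,"y":-0.032,"z":-0.0345,"roll":0,"hand":0}
    - {"x":0,"y":-0.032,"z":-0.0345,"roll":0,"hand":0}
    - {"x":0,"y":-0.032,"z":-0.0345,"roll":0,"hand":0}
    - {"x":0,"y":-0.032,"z":-0.0345,"roll":0,"hand":0}
    - {"x":0,"y":-0.032,"z":-0.0345,"roll":0,"hand":0}
    - {"x":0,"y":-0.032,"z":-0.0345,"roll":0,"hand":0}
    - {"x":0,"y":-0.032,"z":-0.0345,"roll":0,"hand":0}
    - {"x":0,"y":-0.032,"z":-0.0345,"roll":0,"hand":0}
    - {"x":0,"y":-0.032,"z":-0.0345,"roll":0,"hand":0}
    - {"x":0,"y":-0.032,"z":-0.0345,"roll":0,"hand":0}
    - {"x":0,"y":-0.032,"z":-0.0345,"roll":0,"hand":0}
    - {"x":0,"y":-0.032,"z":-0.0345,"roll":0,"hand":0}
    - {"x":0,"y":-0.032,"z":-0.0345,"roll":0,"hand":0}
    - {"x":0,"y":-0.032,"z":-0.0345,"roll":0,"hand":0}
    - {"x":0,"y":-0.032,"z":-0.0345,"roll":0,"hand":0}
    - {"x":0,"y":-0.032,"z":-0.0345,"roll":0,"hand":0}
    - {"x":0,"y":-0.032,"z":-0.0345,"roll":0,"hand":0}
    - {"x":0,"y":-0.032,"z":-0.0345,"roll":0,"hand":0}
    - {"x":0,"y":-0.032,"z":-0.0345,"roll":0,"hand":0}

```text
time_s: 2.15
eef_pos: [0.6098, -0.1982, 0.231]
orientation: [-0.423, 0.567, 0.423, 0.567]
force: [0.0, 0.6, 0.9]
gripper_width: 0.0
```

jog_arm:
  rows:
    - {"x":0,"y":0,"z":0,"roll":8.5,"hand":0}
    - {"x":0,"y":0,"z":0,"roll":8.5,"hand":0}
    - {"x":0,"y":0,"z":0,"roll":8.5,"hand":0}
    - {"x":0,"y":0,"z":0,"roll":8.5,"hand":0}
    - {"x":0,"y":0,"z":0,"roll":8.5,"hand":0}
    - {"x":0,"y":0,"z":0,"roll":8.5,"hand":0}
    - {"x":0,"y":0,"z":0,"roll":8.5,"hand":0}
    - {"x":0,"y":0,"z":0,"roll":8.5,"hand":0}
    - {"x":0,"y":0,"z":0,"roll":8.5,"hand":0}
    - {"x":0,"y":0,"z":0,"roll":8.5,"hand":0}

```text
time_s: 3.15
eef_pos: [0.6091, -0.1964, 0.231]
orientation: [0.073, 0.703, -0.073, 0.703]
force: [0.3, 0.6, 0.8]
gripper_width: 0.0001
```

Run:
```python
from h import *
s=manip.observe();print(s['joints'].round(3),s['eef_pos'],s['orientation'])
cv2.imwrite('pics/w1.png',viewer.camera('wrist'))
```

```text
[-0.375  0.543  0.856  1.685 -0.448  1.122  0.402] [ 0.60906074 -0.19636009  0.23100044] [ 0.0732744   0.70349525 -0.0731069   0.70312209]
```

View pics/w1.png

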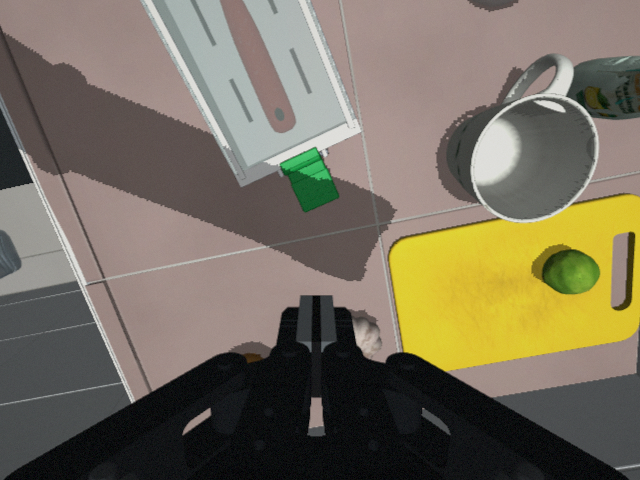

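Run:
```python
from h import *
a=cv2.imread('pics/w1.png'); cv2.imwrite('pics/w1c.png',cv2.resize(a[0:220,140:370],None,fx=2.7,fy=2.7,interpolation=cv2.INTER_CUBIC))
```

```text
(no output)
```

View pics/w1c.png

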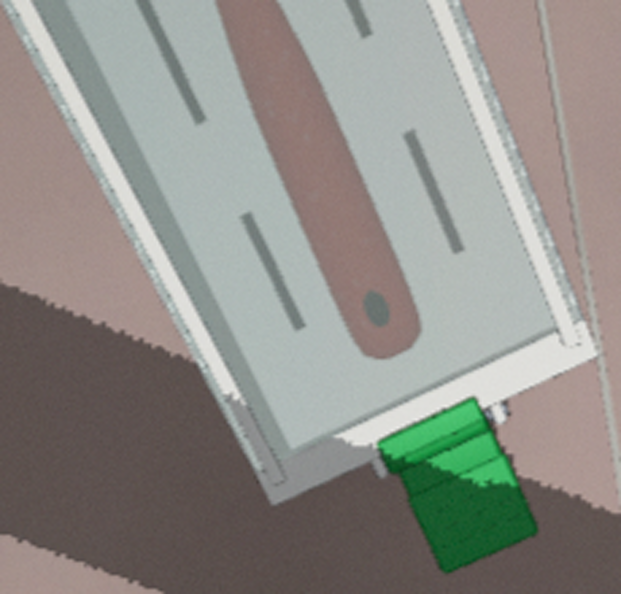

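Run:
```python
from h import *
p=[0.56758424,0.02186957,1.79636935]
def s2b(P): 
    d=P[:2]-p[:2];c,s=np.cos(p[2]),np.sin(p[2]);return np.r_[c*d[0]+s*d[1],-s*d[0]+c*d[1]]*1e3
for n,uv,z in [('padoL',(446,572),.04),('padoR',(537,530),.04),('boxL',(273,504),.05),('boxR',(597,352),.05),('hend',(390,358),.024),('hmid',(321,178),.029),('htop',(247,0),.029)]:
    P=atz('wrist',np.array(uv)/2.7+[140,0],z); print(n,P.round(4),s2b(P).round(1))
```

```text
padoL [ 0.5995 -0.1942  0.04  ] [-217.7   17.2]
padoR [ 0.6323 -0.1866  0.04  ] [-217.7  -16.5]
boxL [ 0.5509 -0.1583  0.05  ] [-171.8   56.5]
boxR [ 0.6608 -0.1342  0.05  ] [-173.  -56.]
hend [ 0.5961 -0.1228  0.024 ] [-147.4    4.6]
hmid [ 0.5884 -0.0659  0.029 ] [-90.2  -0.6]
htop [ 0.5793 -0.0147  0.029 ] [-38.3  -3.3]
```

jog_arm:
  rows:
    - {"x":0,"y":0,"z":0,"roll":8.5,"hand":0}
    - {"x":0,"y":0,"z":0,"roll":8.5,"hand":0}
    - {"x":0,"y":0,"z":0,"roll":8.5,"hand":0}
    - {"x":0,"y":0,"z":0,"roll":8.5,"hand":0}
    - {"x":0,"y":0,"z":0,"roll":8.5,"hand":0}
    - {"x":0,"y":0,"z":0,"roll":8.5,"hand":0}
    - {"x":0,"y":0,"z":0,"roll":8.5,"hand":0}
    - {"x":0,"y":0,"z":0,"roll":8.5,"hand":0}
    - {"x":0,"y":0,"z":0,"roll":8.5,"hand":0}
    - {"x":0,"y":0,"z":0,"roll":8.5,"hand":0}
    - {"x":0,"y":0,"z":0,"roll":8.5,"hand":0}
    - {"x":0,"y":0,"z":0,"roll":8.5,"hand":0}
    - {"x":0,"y":0,"z":0,"roll":8.5,"hand":0}
    - {"x":0,"y":0,"z":0,"roll":8.5,"hand":0}
    - {"x":0,"y":0,"z":0,"roll":8.5,"hand":0}
    - {"x":0,"y":0,"z":0,"roll":8.5,"hand":0}
    - {"x":0,"y":0,"z":0,"roll":8.5,"hand":0}
    - {"x":0,"y":0,"z":0,"roll":8.5,"hand":0}
    - {"x":0,"y":0,"z":0,"roll":2.6,"hand":0}

```text
time_s: 5.1
eef_pos: [0.6091, -0.1964, 0.2306]
orientation: [-0.702, -0.079, 0.703, -0.078]
force: [0.3, -0.3, -0.6]
gripper_width: 0.0002
```

```bash
cat >> h.py <<'E'
from scipy.spatial.transform import Rotation as R
def st():
    s=manip.observe(); r=R.from_quat(s['orientation']).as_matrix()
    print('t',s['time_s'],'j',s['joints'].round(2),'p',s['eef_pos'].round(4),'ty yaw',np.degrees(np.arctan2(r[1,1],r[0,1])).round(2),'xdir',r[:,0].round(3),'F',s['force'].round(1),'w',round(s['gripper_width'],4))
    return s,r
def goto(T):
    s,r=st(); print('tool shift to',T,(r.T@(np.array(T)-s['eef_pos'])).round(4))
E
python3 - <<'E'
from h import *
goto([.6166,-.1916,.06])
E
```

```text
t 5.1 j [-0.58  0.89  1.41  1.7  -0.9   1.37 -1.93] p [ 0.6091 -0.1964  0.2306] ty yaw -77.24 xdir [-0.001  0.    -1.   ] F [ 0.3 -0.3 -0.6] w 0.0002
tool shift to [0.6166, -0.1916, 0.06] [ 0.1706 -0.0029 -0.0086]
```

jog_arm:
  rows:
    - {"x":0.03,"y":-0.003,"z":-0.0085,"roll":0,"hand":0}
    - {"x":0.045,"y":0,"z":0,"roll":0,"hand":0}
    - {"x":0.045,"y":0,"z":0,"roll":0,"hand":0}
    - {"x":0.03,"y":0,"z":0,"roll":0,"hand":0}
    - {"x":0.02,"y":0,"z":0,"roll":0,"hand":0}
    - {"x":0,"y":0,"z":0,"roll":0,"hand":0}

```text
time_s: 5.7
eef_pos: [0.6156, -0.1909, 0.0586]
orientation: [-0.701, -0.08, 0.704, -0.079]
force: [0.5, -0.8, 0.6]
gripper_width: -0.0001
```

Run:
```python
from h import *
goto([.6166,-.1916,.03])
cv2.imwrite('pics/s2.png',viewer.camera('scene'));cv2.imwrite('pics/w2.png',viewer.camera('wrist'))
```

```text
t 5.7 j [-0.52  1.06  1.21  1.8  -1.1   1.15 -1.83] p [ 0.6156 -0.1909  0.0586] ty yaw -77.05 xdir [-0.004  0.002 -1.   ] F [ 0.5 -0.8  0.6] w -0.0001
tool shift to [0.6166, -0.1916, 0.03] [ 0.0286  0.001  -0.0009]
```

View pics/s2.png

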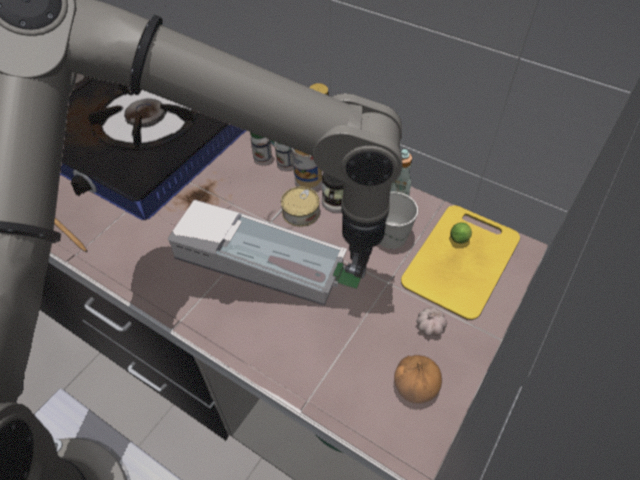

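View pics/w2.png

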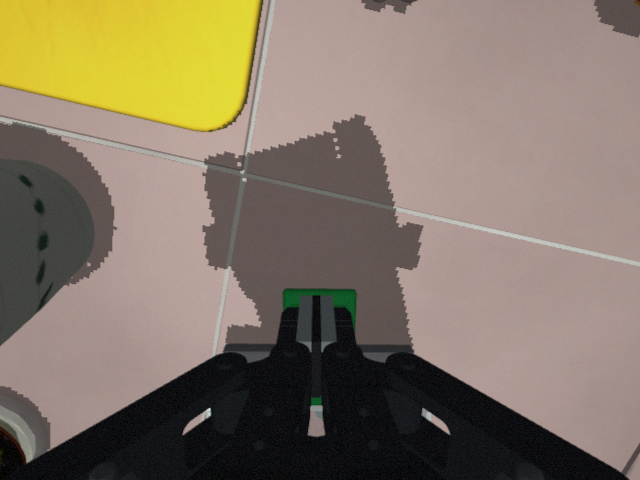

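Run:
```python
from h import *
print([atz('wrist',uv,.04).round(4) for uv in [(284,291),(320,290),(356,290)]])
print(proj('wrist',manip.observe()['eef_pos']))
p=[0.56758424,0.02186957,1.79636935]
print(proj('wrist',box(p,[[-.224,0,.04],[-.219,0,.0586]])))
cv2.imwrite('pics/d2.png',viewer.camera('side'))
```

```text
[array([ 0.6324, -0.1877,  0.04  ]), array([ 0.6155, -0.1921,  0.04  ]), array([ 0.5985, -0.196 ,  0.04  ])]
[[316.55367721 311.23619561]]
[[317.6356071  280.98978501]
 [317.72267271 308.96165223]]
```

View pics/d2.png

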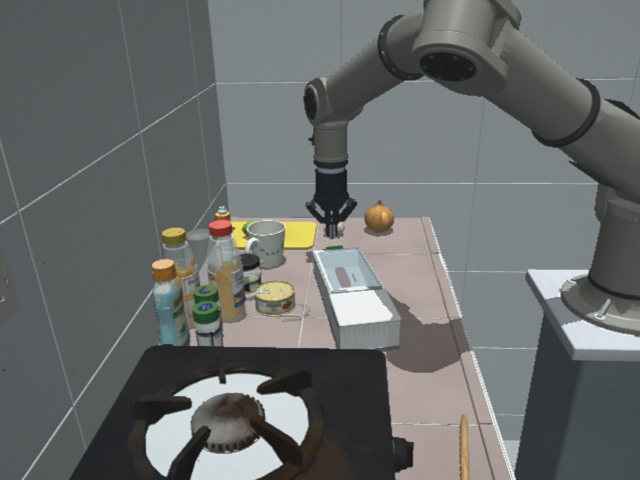

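jog_arm:
  rows:
    - {"x":0.01,"y":-0.002,"z":-0.001,"roll":0,"hand":0}
    - {"x":0.006,"y":0,"z":0,"roll":0,"hand":0}
    - {"x":0.005,"y":0,"z":0,"roll":0,"hand":0}
    - {"x":0.003,"y":0,"z":0,"roll":0,"hand":0}
    - {"x":0.002,"y":0,"z":0,"roll":0,"hand":0}
    - {"x":0.0015,"y":0,"z":0,"roll":0,"hand":0}

```text
time_s: 6.45
eef_pos: [0.6176, -0.1895, 0.0339]
orientation: [0.703, 0.079, -0.703, 0.079]
force: [-0.7, 0.7, 3.1]
gripper_width: 0.0001
```

jog_arm:
  rows:
    - {"x":0.002,"y":0,"z":0,"roll":0,"hand":0}
    - {"x":0.002,"y":0,"z":0,"roll":0,"hand":0}
    - {"x":0,"y":0,"z":0,"roll":0,"hand":0}

```text
time_s: 6.75
eef_pos: [0.6175, -0.1896, 0.0298]
orientation: [0.703, 0.079, -0.703, 0.079]
force: [-0.3, 1.7, 4.5]
gripper_width: 0.0001
```

jog_arm:
  rows:
    - {"x":0.001,"y":0,"z":0,"roll":0,"hand":0}
    - {"x":0.001,"y":0,"z":0,"roll":0,"hand":0}
    - {"x":0.001,"y":0,"z":0,"roll":0,"hand":0}
    - {"x":0,"y":0,"z":0,"roll":0,"hand":0}

```text
time_s: 7.15
eef_pos: [0.6177, -0.19, 0.028]
orientation: [0.703, 0.079, -0.702, 0.079]
force: [-1.1, 2.2, 11.0]
gripper_width: 0.0001
```

Run:
```python
from h import *
st()
cv2.imwrite('pics/s3.png',viewer.camera('scene'))
```

```text
t 7.15 j [-0.51  1.09  1.17  1.81 -1.15  1.11 -1.81] p [ 0.6177 -0.19    0.028 ] ty yaw -77.16 xdir [ 0.001  0.    -1.   ] F [-1.1  2.2 11. ] w 0.0001
```

View pics/s3.png

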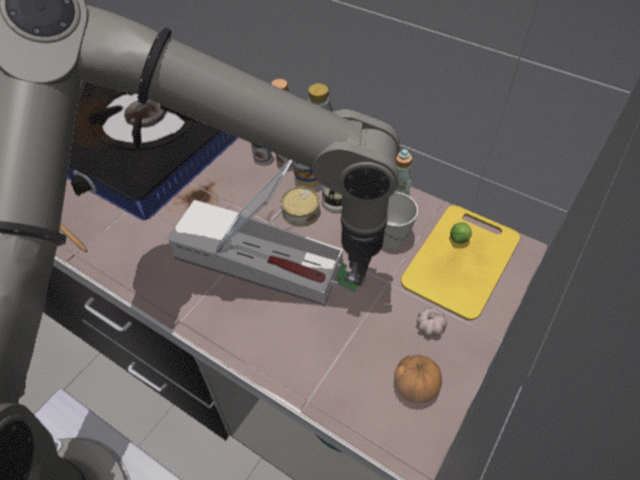

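jog_arm:
  rows:
    - {"x":-0.02,"y":0,"z":0,"roll":0,"hand":0}
    - {"x":-0.04,"y":0,"z":0,"roll":0,"hand":0}
    - {"x":-0.045,"y":0,"z":0,"roll":0,"hand":55}
    - {"x":-0.03,"y":-0.03,"z":0.0015,"roll":0,"hand":55}
    - {"x":0,"y":-0.03,"z":0.0015,"roll":0,"hand":55}
    - {"x":0,"y":-0.03,"z":0.0015,"roll":4.1,"hand":55}
    - {"x":0,"y":0,"z":0,"roll":0,"hand":55}

```text
time_s: 7.9
eef_pos: [0.5926, -0.0987, 0.1617]
orientation: [-0.705, -0.056, 0.705, -0.054]
force: [-0.1, -0.1, 0.1]
gripper_width: 0.0471
```

Run:
```python
from h import *
st()
cv2.imwrite('pics/w4.png',viewer.camera('wrist'))
cv2.imwrite('pics/s4.png',viewer.camera('scene'))
```

```text
t 7.9 j [-0.76  0.93  1.39  1.86 -0.98  1.26 -2.05] p [ 0.5926 -0.0987  0.1617] ty yaw -81.08 xdir [-0.001  0.002 -1.   ] F [-0.1 -0.1  0.1] w 0.0471
```

View pics/w4.png

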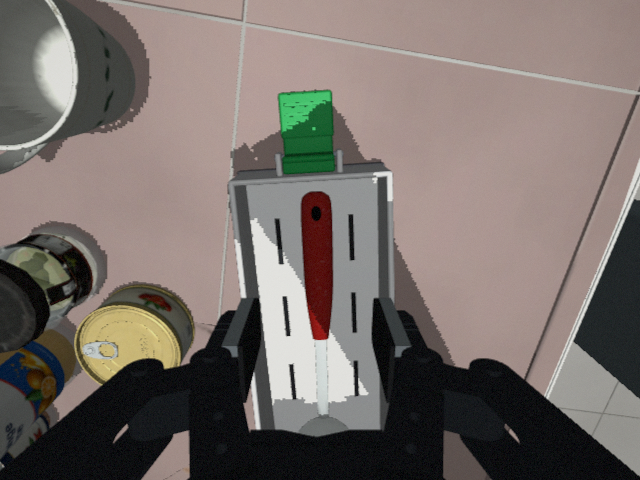

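View pics/s4.png

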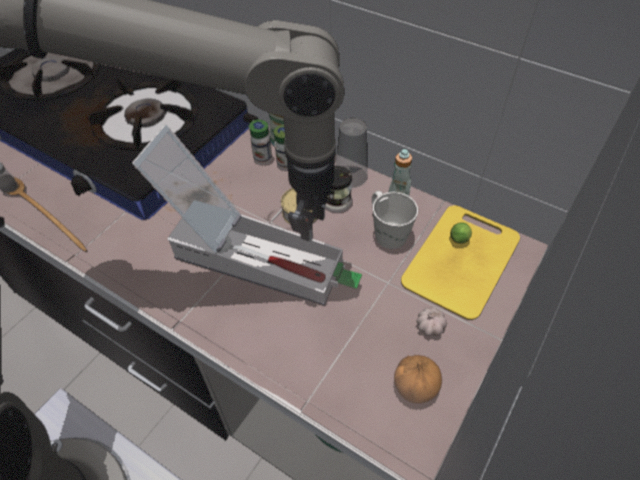

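Run:
```python
from h import *
a=atz('wrist',(316,192),.024);b=atz('wrist',(318.5,338),.028);c=atz('wrist',(321.5,415),.03)
print(a,b,c, np.degrees(np.arctan2(*(b-a)[1::-1])),np.linalg.norm(b-a),np.degrees(np.arctan2(*(c-a)[1::-1])))
L=atz('wrist',(303,250),.02);Rr=atz('wrist',(331,250),.02);print(L,Rr,np.linalg.norm(L-Rr))
u=(b-a);u[2]=0;u/=np.linalg.norm(u); g=a+u*.024; g[2]=.012; print('u',u)
goto(g)
```

```text
[ 0.59697246 -0.12765011  0.024     ] [ 0.57571937 -0.00528125  0.028     ] [0.560691   0.07233766 0.03      ] 99.85287757656116 0.12426516979546137 100.28267123843762
[ 0.59993745 -0.07871468  0.02      ] [ 0.57765049 -0.08220138  0.02      ] 0.02255804995209482
u [-0.17111885  0.98525039  0.        ]
t 8.0 j [-0.76  0.93  1.39  1.85 -0.98  1.26 -2.05] p [ 0.5928 -0.1025  0.1621] ty yaw -81.15 xdir [-0. -0. -1.] F [ 0.4 -0.4  0.6] w 0.0469
tool shift to [ 0.59286561 -0.1040041   0.012     ] [1.501e-01 1.500e-03 1.000e-04]
```

jog_arm:
  rows:
    - {"x":0.04,"y":0.0015,"z":0,"roll":-1.1,"hand":55}
    - {"x":0.04,"y":0,"z":0,"roll":0,"hand":55}
    - {"x":0.035,"y":0,"z":0,"roll":0,"hand":55}
    - {"x":0.02,"y":0,"z":0,"roll":0,"hand":55}
    - {"x":0.01,"y":0,"z":0,"roll":0,"hand":55}
    - {"x":0.005,"y":0,"z":0,"roll":0,"hand":55}
    - {"x":0,"y":0,"z":0,"roll":0,"hand":55}

```text
time_s: 8.7
eef_pos: [0.5933, -0.1053, 0.0122]
orientation: [0.705, 0.06, -0.704, 0.061]
force: [-0.6, 0.1, 0.2]
gripper_width: 0.0471
```

Run:
```python
from h import *
goto([.5929,-.104,.012])
cv2.imwrite('pics/w5.png',viewer.camera('wrist'))
```

```text
t 8.7 j [-0.67  1.08  1.17  1.93 -1.19  1.06 -1.92] p [ 0.5933 -0.1053  0.0122] ty yaw -80.18 xdir [ 0.    -0.001 -1.   ] F [-0.6  0.1  0.2] w 0.0471
tool shift to [0.5929, -0.104, 0.012] [ 0.0002 -0.0014  0.0002]
```

View pics/w5.png

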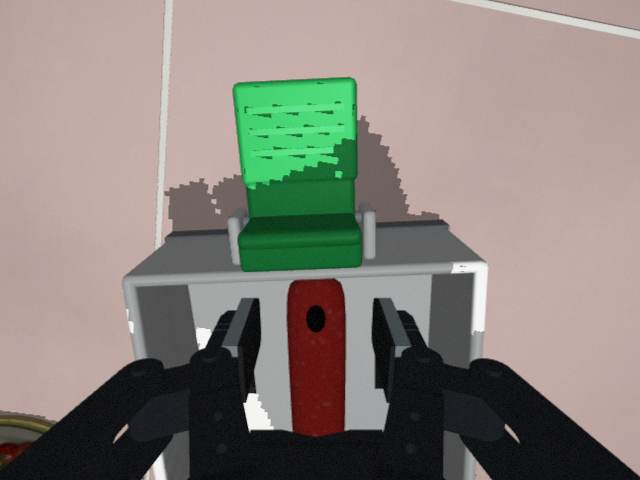

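jog_arm:
  rows:
    - {"x":0,"y":0,"z":0,"roll":0,"hand":0}
    - {"x":0,"y":0,"z":0,"roll":0,"hand":0}
    - {"x":0,"y":0,"z":0,"roll":0,"hand":0}
    - {"x":0,"y":0,"z":0,"roll":0,"hand":0}
    - {"x":0,"y":0,"z":0,"roll":0,"hand":0}
    - {"x":0,"y":0,"z":0,"roll":0,"hand":0}
  squeeze: 20

```text
time_s: 9.35
eef_pos: [0.5939, -0.1046, 0.0128]
orientation: [0.705, 0.061, -0.704, 0.061]
force: [-1.0, 0.8, 6.7]
gripper_width: 0.0237
```

jog_arm:
  rows:
    - {"x":-0.002,"y":0,"z":0,"roll":0,"hand":0}
    - {"x":-0.002,"y":0,"z":0,"roll":0,"hand":0}
    - {"x":-0.004,"y":0,"z":0,"roll":0,"hand":0}
    - {"x":-0.006,"y":0,"z":0,"roll":0,"hand":0}
    - {"x":-0.006,"y":0,"z":0,"roll":0,"hand":0}
    - {"x":0,"y":0,"z":0,"roll":0,"hand":0}

```text
time_s: 9.95
eef_pos: [0.5936, -0.1046, 0.0328]
orientation: [0.705, 0.061, -0.704, 0.061]
force: [0.5, -0.3, -0.7]
gripper_width: 0.0233
```

Run:
```python
from h import *
s,_=st();print(s['ft_torque'])
a=viewer.camera('scene');cv2.imwrite('pics/s6.png',cv2.resize(a[150:310,140:380],None,fx=3.2,fy=3.2,interpolation=cv2.INTER_CUBIC))
a=viewer.camera('side');cv2.imwrite('pics/d6.png',cv2.resize(a[200:370,270:430],None,fx=3.5,fy=3.5,interpolation=cv2.INTER_CUBIC))
```

```text
t 9.95 j [-0.68  1.05  1.2   1.92 -1.16  1.08 -1.93] p [ 0.5936 -0.1046  0.0328] ty yaw -80.15 xdir [ 0.001 -0.    -1.   ] F [ 0.5 -0.3 -0.7] w 0.0233
[-0.12391574 -0.04948625  0.0537953 ]
```

View pics/s6.png

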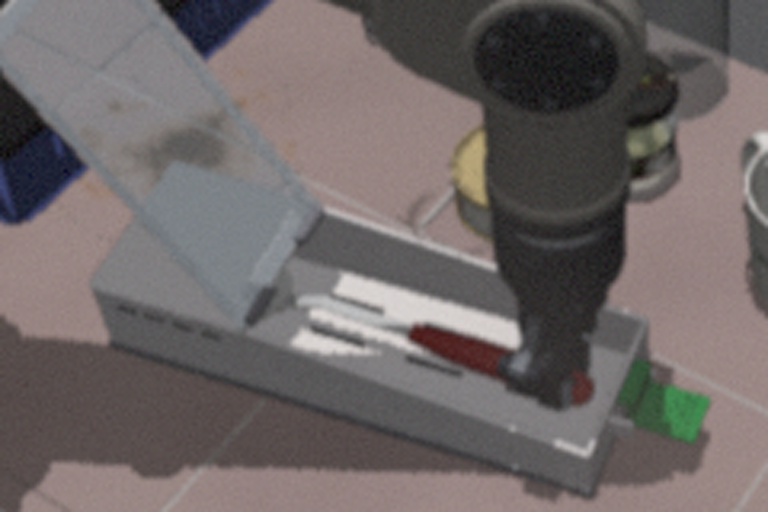

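View pics/d6.png

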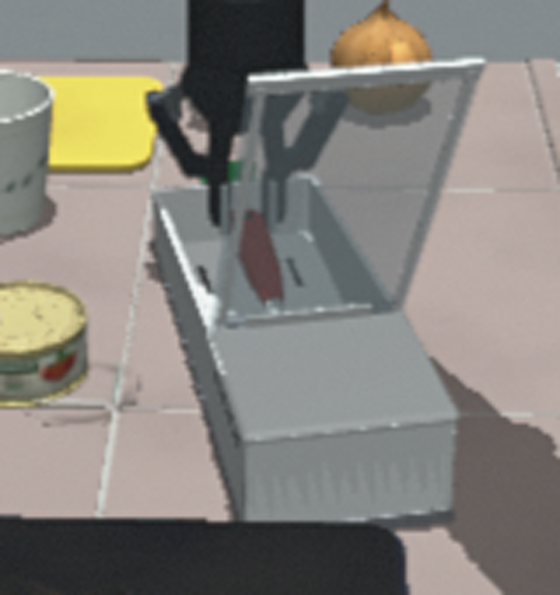

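jog_arm:
  rows:
    - {"x":0,"y":0,"z":0,"roll":0,"hand":22}
    - {"x":0,"y":0,"z":0,"roll":0,"hand":24}
    - {"x":0,"y":0,"z":0,"roll":0,"hand":25}
    - {"x":0,"y":0,"z":0,"roll":0,"hand":26}

```text
time_s: 10.45
eef_pos: [0.5931, -0.1044, 0.0317]
orientation: [-0.704, -0.061, 0.705, -0.061]
force: [-0.1, -0.9, -0.8]
gripper_width: 0.0235
```

Run:
```python
from h import *
s,_=st();print(s['ft_torque'])
```

```text
t 10.45 j [-0.68  1.06  1.2   1.92 -1.16  1.08 -1.93] p [ 0.5931 -0.1044  0.0317] ty yaw -80.15 xdir [-0. -0. -1.] F [-0.1 -0.9 -0.8] w 0.0235
[-0.05825793 -0.02172018  0.04118355]
```

jog_arm:
  rows:
    - {"x":0,"y":0,"z":0,"roll":0,"hand":26.5}
    - {"x":0,"y":0,"z":0,"roll":0,"hand":27}

```text
time_s: 10.65
eef_pos: [0.5932, -0.1044, 0.0318]
orientation: [-0.704, -0.061, 0.705, -0.061]
force: [0.2, -0.6, -0.4]
gripper_width: 0.0233
```

Run:
```python
from h import *
s,_=st();print(s['ft_torque'])
a=viewer.camera('scene');cv2.imwrite('pics/s7.png',cv2.resize(a[150:310,140:380],None,fx=3.2,fy=3.2,interpolation=cv2.INTER_CUBIC))
```

```text
t 10.65 j [-0.68  1.06  1.2   1.92 -1.16  1.08 -1.93] p [ 0.5932 -0.1044  0.0318] ty yaw -80.15 xdir [-0.  0. -1.] F [ 0.2 -0.6 -0.4] w 0.0233
[-0.07640957 -0.02748444 -0.03395002]
```

View pics/s7.png

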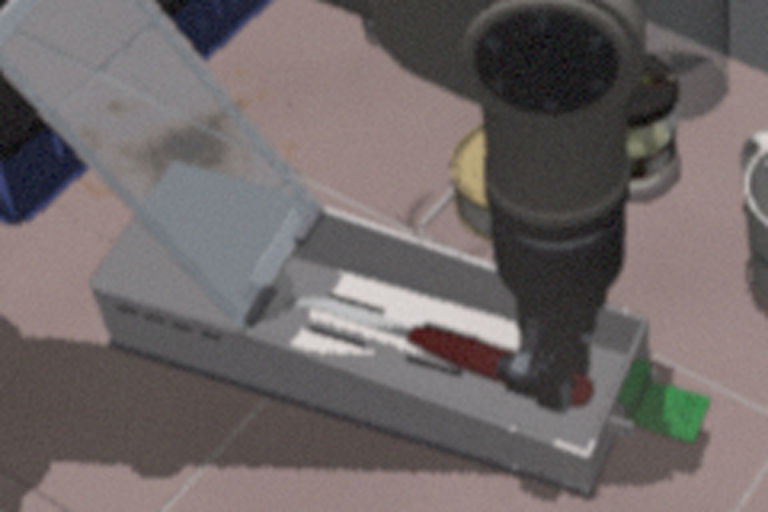

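jog_arm:
  rows:
    - {"x":-0.004,"y":0,"z":0,"roll":0,"hand":27}
    - {"x":-0.004,"y":0,"z":0,"roll":0,"hand":27}
    - {"x":-0.004,"y":0,"z":0,"roll":0,"hand":27}
    - {"x":-0.004,"y":0,"z":0,"roll":0,"hand":27}
    - {"x":-0.004,"y":0,"z":0,"roll":0,"hand":27}
    - {"x":0,"y":0,"z":0,"roll":0,"hand":27}

```text
time_s: 11.3
eef_pos: [0.5935, -0.1045, 0.0525]
orientation: [0.705, 0.061, -0.704, 0.061]
force: [0.2, -0.3, -0.2]
gripper_width: 0.0238
```

Run:
```python
from h import *
s,_=st();print(s['ft_torque'])
a=viewer.camera('scene');cv2.imwrite('pics/s8.png',cv2.resize(a[150:310,140:380],None,fx=3.2,fy=3.2,interpolation=cv2.INTER_CUBIC))
a=viewer.camera('side');cv2.imwrite('pics/d8.png',cv2.resize(a[200:370,270:430],None,fx=3.5,fy=3.5,interpolation=cv2.INTER_CUBIC))
```

```text
t 11.3 j [-0.69  1.03  1.23  1.92 -1.13  1.11 -1.95] p [ 0.5935 -0.1045  0.0525] ty yaw -80.15 xdir [ 0.001 -0.    -1.   ] F [ 0.2 -0.3 -0.2] w 0.0238
[-0.10073142 -0.0488664   0.01777688]
```

View pics/s8.png

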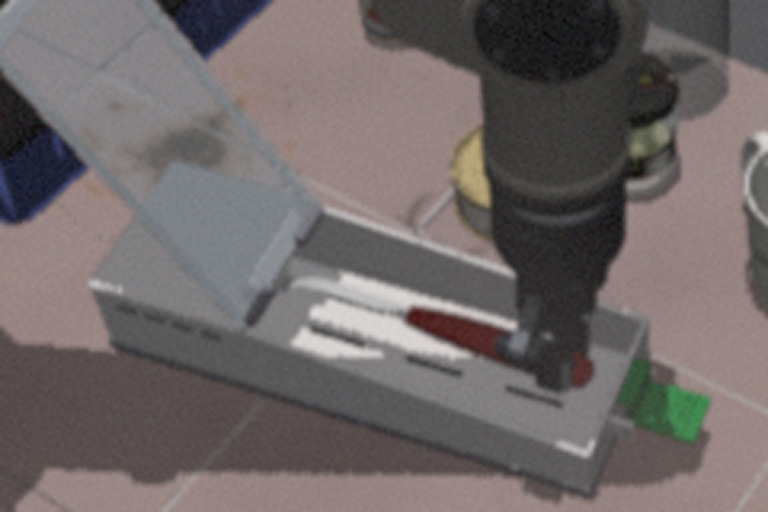

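View pics/d8.png

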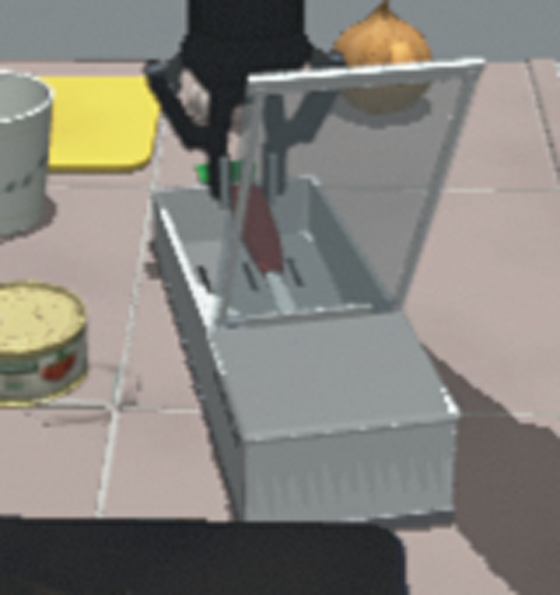

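```bash
cat >> h.py <<'E'
def plane(n,uv,g=(.5935,-.1045),yaw=np.radians(99.85)):
    o,d=ray(n,uv); u=np.array([np.cos(yaw),np.sin(yaw),0]); nn=np.array([-u[1],u[0],0]); g=np.r_[g,0]
    P=o+d*(nn@(g-o))/(nn@d); return np.array([u@(P-g),P[2]])*1e3
def tilt(cr,off,f,n='scene'):
    q=[plane(n,np.array(c)/f+off) for c in cr]; print(np.round(q,1)); 
    for i in range(1,len(q)): e=q[i]-q[0]; print('tilt',np.degrees(np.arctan2(-e[1],e[0])).round(1))
E
python3 - <<'E'
from h import *
print('s6');tilt([(580,387),(412,335),(305,302)],[140,150],3.2)
print('s7');tilt([(580,390),(412,340),(305,302)],[140,150],3.2)
print('s8');tilt([(583,370),(412,318),(295,281)],[140,150],3.2)
E
```

```text
s6
[[-13.   38.1]
 [104.9  31.9]
 [184.   27.6]]
tilt 3.0
tilt 3.1
s7
[[-13.   34.8]
 [105.4  26.2]
 [184.   27.6]]
tilt 4.2
tilt 2.1
s8
[[-15.2  57.6]
 [103.   50.9]
 [188.3  47.7]]
tilt 3.2
tilt 2.8
```

jog_arm:
  rows:
    - {"x":0,"y":0,"z":0,"roll":0,"hand":27.5}
    - {"x":0,"y":0,"z":0,"roll":0,"hand":27.5}

```text
time_s: 11.6
eef_pos: [0.5931, -0.1043, 0.0516]
orientation: [-0.704, -0.061, 0.705, -0.061]
force: [-0.1, 0.3, -0.9]
gripper_width: 0.0238
```

```bash
cat >> h.py <<'E'
def look(k):
    s,_=st();print(s['ft_torque'].round(3))
    a=viewer.camera('scene');cv2.imwrite(f'pics/s{k}.png',cv2.resize(a[130:310,140:380],None,fx=3.2,fy=3.2,interpolation=cv2.INTER_CUBIC))
E
python3 -c "
from h import *
look(9)"
```

```text
t 11.6 j [-0.69  1.03  1.23  1.92 -1.13  1.11 -1.95] p [ 0.5931 -0.1043  0.0516] ty yaw -80.14 xdir [-0.  0. -1.] F [-0.1  0.3 -0.9] w 0.0238
[-0.045  0.026  0.006]
```

View pics/s9.png

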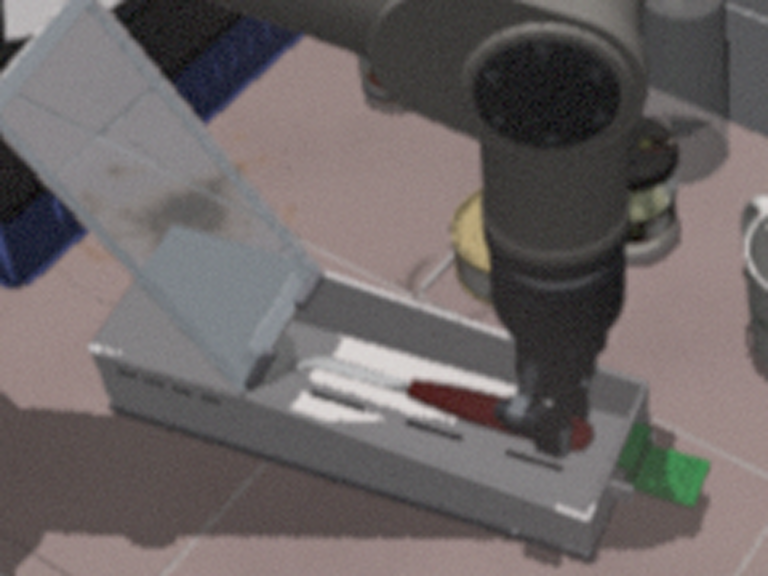

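jog_arm:
  rows:
    - {"x":0,"y":0,"z":0,"roll":0,"hand":27.5}
    - {"x":0,"y":0,"z":0,"roll":0,"hand":27.5}
    - {"x":0,"y":0,"z":0,"roll":0,"hand":27.5}

```text
time_s: 11.95
eef_pos: [0.5931, -0.1044, 0.0517]
orientation: [-0.704, -0.061, 0.705, -0.061]
force: [-0.1, 0.4, -1.2]
gripper_width: 0.0236
```

```bash
python3 -c "
from h import *
look(10)
tilt([(588,430),(412,390),(305,362)],[140,130],3.2)"
```

```text
t 11.95 j [-0.69  1.03  1.23  1.92 -1.13  1.11 -1.95] p [ 0.5931 -0.1044  0.0517] ty yaw -80.15 xdir [-0.  0. -1.] F [-0.1  0.4 -1.2] w 0.0236
[-0.073  0.008 -0.013]
[[-18.6  63.6]
 [103.9  42. ]
 [183.3  32.2]]
tilt 10.0
tilt 8.8
```

View pics/s10.png

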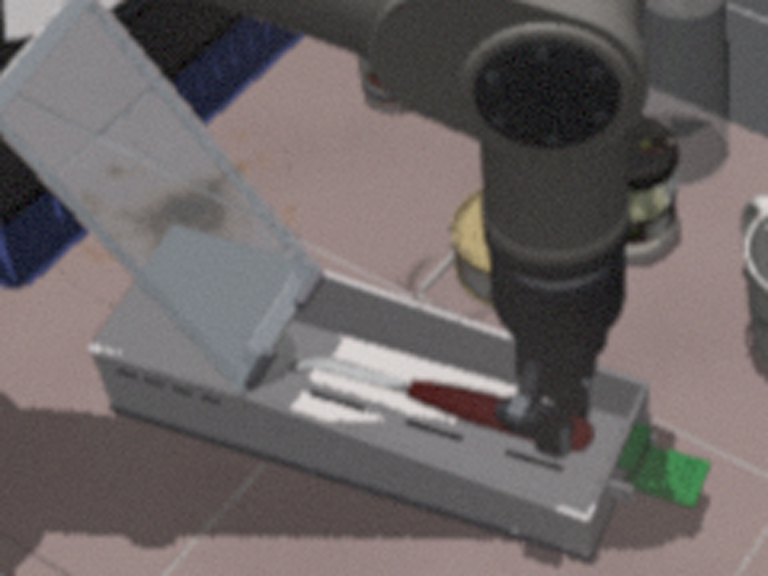

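jog_arm:
  rows:
    - {"x":-0.003,"y":0,"z":0,"roll":0,"hand":27.5}
    - {"x":-0.003,"y":0,"z":0,"roll":0,"hand":27.5}
    - {"x":-0.003,"y":0,"z":0,"roll":0,"hand":27.5}
    - {"x":-0.003,"y":0,"z":0,"roll":0,"hand":27.5}
    - {"x":-0.003,"y":0,"z":0,"roll":0,"hand":27.5}
    - {"x":-0.003,"y":0,"z":0,"roll":0,"hand":27.5}
    - {"x":0,"y":0,"z":0,"roll":0,"hand":27.5}
    - {"x":0,"y":0,"z":0,"roll":0,"hand":27.5}

```text
time_s: 12.8
eef_pos: [0.5932, -0.1044, 0.0698]
orientation: [0.705, 0.061, -0.704, 0.061]
force: [0.3, -0.5, -0.3]
gripper_width: 0.0236
```

```bash
python3 -c "
from h import *
look(11)"
```

```text
t 12.8 j [-0.7   1.02  1.25  1.91 -1.1   1.13 -1.96] p [ 0.5932 -0.1044  0.0698] ty yaw -80.15 xdir [ 0.  0. -1.] F [ 0.3 -0.5 -0.3] w 0.0236
[-0.045 -0.019 -0.035]
```

View pics/s11.png

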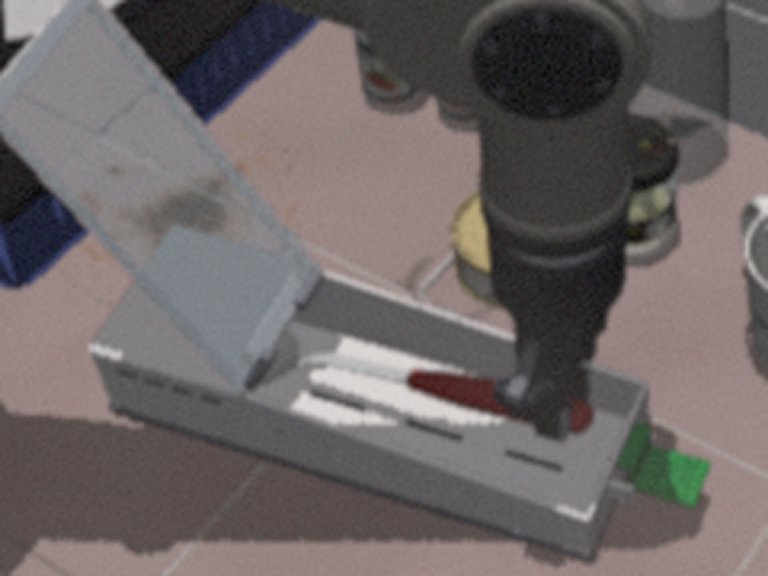

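jog_arm:
  rows:
    - {"x":-0.003,"y":0,"z":0,"roll":0,"hand":27.5}
    - {"x":-0.003,"y":0,"z":0,"roll":0,"hand":27.5}
    - {"x":-0.002,"y":0,"z":0,"roll":0,"hand":27.5}
    - {"x":0,"y":0,"z":0,"roll":0,"hand":27.5}
    - {"x":0,"y":0,"z":0,"roll":0,"hand":27.5}
    - {"x":0,"y":0,"z":0,"roll":0,"hand":20}
    - {"x":0,"y":0,"z":0,"roll":0,"hand":0}
    - {"x":0,"y":0,"z":0,"roll":0,"hand":0}
    - {"x":0,"y":0,"z":0,"roll":0,"hand":0}
  squeeze: 50

```text
time_s: 13.75
eef_pos: [0.5932, -0.1044, 0.0777]
orientation: [-0.704, -0.061, 0.705, -0.061]
force: [-0.1, -0.5, -0.1]
gripper_width: 0.0222
```

```bash
python3 -c "
from h import *
look(12)
a=viewer.camera('side');cv2.imwrite('pics/d12.png',cv2.resize(a[180:370,270:430],None,fx=3.1,fy=3.1,interpolation=cv2.INTER_CUBIC))
"
```

```text
t 13.75 j [-0.71  1.01  1.26  1.91 -1.09  1.14 -1.97] p [ 0.5932 -0.1044  0.0777] ty yaw -80.15 xdir [-0.  0. -1.] F [-0.1 -0.5 -0.1] w 0.0222
[-0.101 -0.023 -0.066]
```

View pics/s12.png

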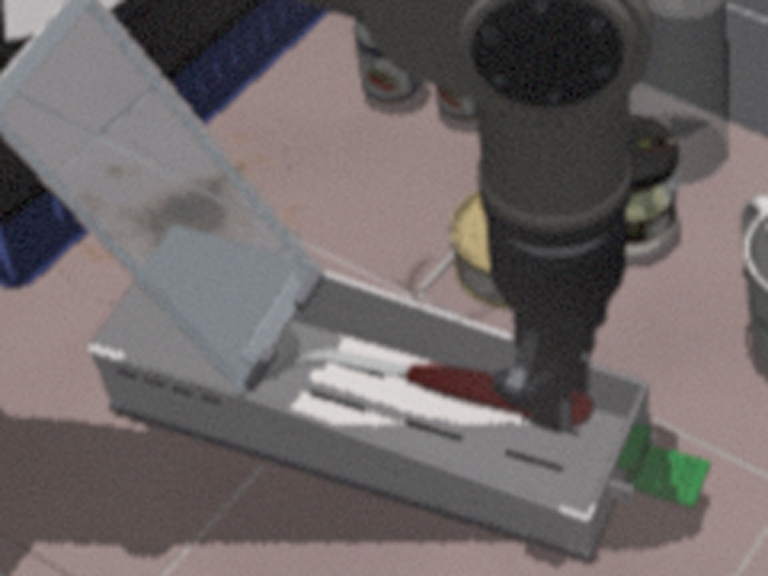

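View pics/d12.png

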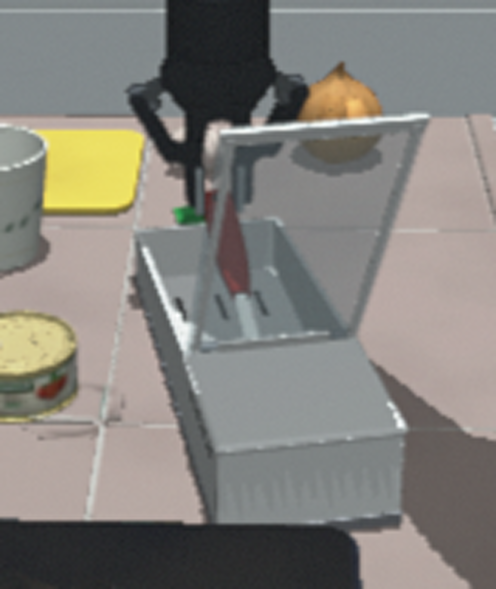

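```bash
python3 -c "
from h import *
tilt([(586,404),(412,376),(310,354)],[140,130],3.2)
p=[.5676,.0219,1.7964]
c=viewer.calibration('scene')
print((proj('scene',box(p,[[.065,0,.065]]),c)-[140,130])*3.2)
print('hood s',[plane('scene',proj('scene',box(p,[[.06,0,.065]]),c)[0])])
"
```

```text
[[-17.4  89.8]
 [102.4  57.5]
 [177.9  43.3]]
tilt 15.1
tilt 13.4
[[277.99878534 333.91990641]]
hood s [array([194.61119272,  54.10962017])]
```

jog_arm:
  rows:
    - {"x":-0.003,"y":0,"z":0,"roll":0,"hand":0}
    - {"x":-0.003,"y":0.006,"z":0,"roll":0,"hand":0}
    - {"x":-0.003,"y":0.012,"z":0,"roll":0,"hand":0}
    - {"x":-0.0035,"y":0.014,"z":0,"roll":0,"hand":0}
    - {"x":-0.003,"y":0.012,"z":0,"roll":0,"hand":0}
    - {"x":0,"y":0,"z":0,"roll":0,"hand":0}

```text
time_s: 14.45
eef_pos: [0.6007, -0.151, 0.0944]
orientation: [0.705, 0.059, -0.704, 0.06]
force: [0.1, -0.7, -0.4]
gripper_width: 0.022
```

```bash
python3 -c "
from h import *
look(13)"
```

```text
t 14.45 j [-0.62  1.    1.27  1.86 -1.06  1.17 -1.93] p [ 0.6007 -0.151   0.0944] ty yaw -80.35 xdir [ 0.001 -0.002 -1.   ] F [ 0.1 -0.7 -0.4] w 0.022
[-0.094 -0.01   0.004]
```

View pics/s13.png

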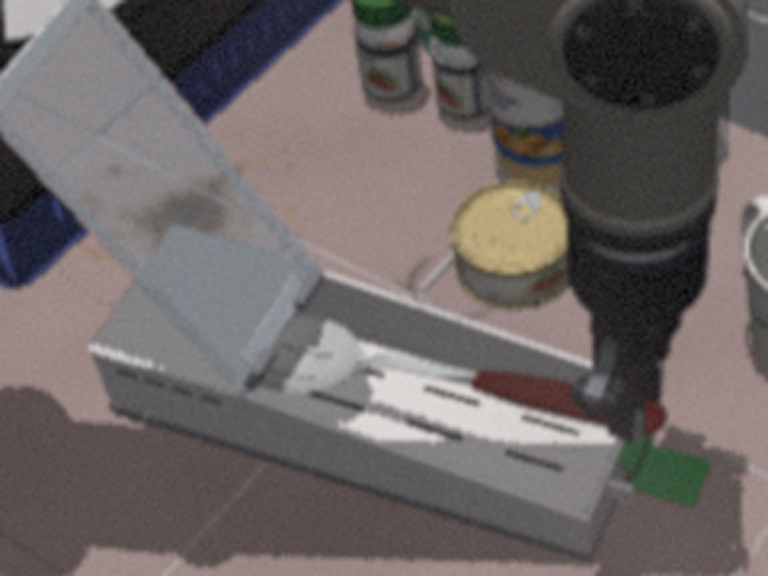

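jog_arm:
  rows:
    - {"x":-0.0025,"y":0.01,"z":0,"roll":0,"hand":0}
    - {"x":-0.0035,"y":0.014,"z":0,"roll":0,"hand":0}
    - {"x":-0.0035,"y":0.014,"z":0,"roll":0,"hand":0}
    - {"x":-0.0035,"y":0.014,"z":0,"roll":0,"hand":0}
    - {"x":-0.0035,"y":0.014,"z":0,"roll":0,"hand":0}
    - {"x":-0.0025,"y":0.01,"z":0,"roll":0,"hand":0}
    - {"x":0,"y":0,"z":0,"roll":0,"hand":0}

```text
time_s: 15.2
eef_pos: [0.6136, -0.225, 0.113]
orientation: [0.705, 0.059, -0.704, 0.06]
force: [-0.6, 0.2, 0.1]
gripper_width: 0.022
```

```bash
python3 -c "
from h import *
look(14)"
```

```text
t 15.2 j [-0.48  1.    1.27  1.76 -1.03  1.21 -1.88] p [ 0.6136 -0.225   0.113 ] ty yaw -80.28 xdir [ 0.001 -0.001 -1.   ] F [-0.6  0.2  0.1] w 0.022
[-0.053 -0.026  0.049]
```

View pics/s14.png

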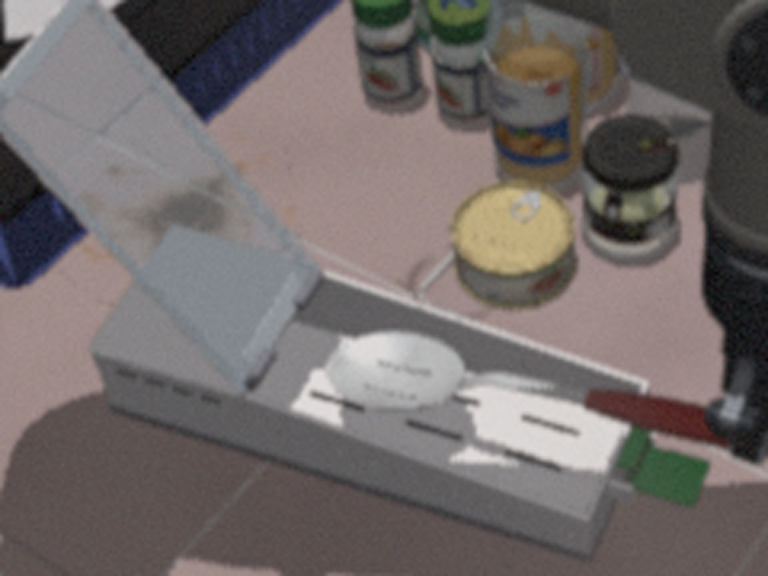

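jog_arm:
  rows:
    - {"x":-0.006,"y":0,"z":0,"roll":0,"hand":0}
    - {"x":-0.015,"y":0,"z":0,"roll":0,"hand":0}
    - {"x":-0.02,"y":0,"z":0,"roll":0,"hand":0}
    - {"x":-0.02,"y":0,"z":0,"roll":0,"hand":0}
    - {"x":-0.02,"y":0,"z":0,"roll":0,"hand":0}
    - {"x":-0.02,"y":0,"z":0,"roll":0,"hand":0}
    - {"x":-0.02,"y":0,"z":0,"roll":0,"hand":0}
    - {"x":-0.02,"y":0,"z":0,"roll":0,"hand":0}
    - {"x":-0.02,"y":0,"z":0,"roll":0,"hand":0}
    - {"x":-0.02,"y":0,"z":0,"roll":0,"hand":0}
    - {"x":-0.02,"y":0,"z":0,"roll":0,"hand":0}
    - {"x":-0.02,"y":0,"z":0,"roll":0,"hand":0}
    - {"x":-0.012,"y":0,"z":0,"roll":0,"hand":0}
    - {"x":-0.006,"y":0,"z":0,"roll":0,"hand":0}
    - {"x":0,"y":0,"z":0,"roll":0,"hand":0}

```text
time_s: 16.75
eef_pos: [0.6138, -0.2228, 0.3519]
orientation: [0.705, 0.061, -0.704, 0.061]
force: [-0.5, 0.8, -1.1]
gripper_width: 0.022
```

jog_arm:
  rows:
    - {"x":0,"y":-0.005,"z":0,"roll":0,"hand":0}
    - {"x":0,"y":-0.01,"z":0,"roll":0,"hand":0}
    - {"x":0,"y":-0.012,"z":0,"roll":0,"hand":0}
    - {"x":0,"y":-0.012,"z":0,"roll":0,"hand":0}
    - {"x":0,"y":-0.01,"z":0,"roll":0,"hand":0}
    - {"x":0,"y":-0.006,"z":0,"roll":0,"hand":0}
    - {"x":0,"y":-0.003,"z":0,"roll":0,"hand":0}
    - {"x":0,"y":0,"z":0,"roll":0,"hand":0}
    - {"x":0,"y":0,"z":0,"roll":0,"hand":0}
    - {"x":0,"y":0,"z":0,"roll":0,"hand":0}

```text
time_s: 17.75
eef_pos: [0.6036, -0.1661, 0.3514]
orientation: [0.705, 0.06, -0.705, 0.06]
force: [-1.1, -0.1, 0.3]
gripper_width: 0.0221
```

```bash
python3 -c "
from h import *
s,_=st();print(s['ft_torque'],s['joint_vel'].round(3))
for n in ('scene','side','wrist'): cv2.imwrite(f'pics/{n}15.png',viewer.camera(n))"
```

```text
t 17.75 j [-0.66  0.69  1.42  1.58 -0.69  1.47 -2.17] p [ 0.6036 -0.1661  0.3514] ty yaw -80.2 xdir [ 0. -0. -1.] F [-1.1 -0.1  0.3] w 0.0221
[-0.11290893 -0.00756541 -0.03830226] [ 0.002  0.002 -0.001 -0.001 -0.002  0.001  0.   ]
```

View pics/scene15.png

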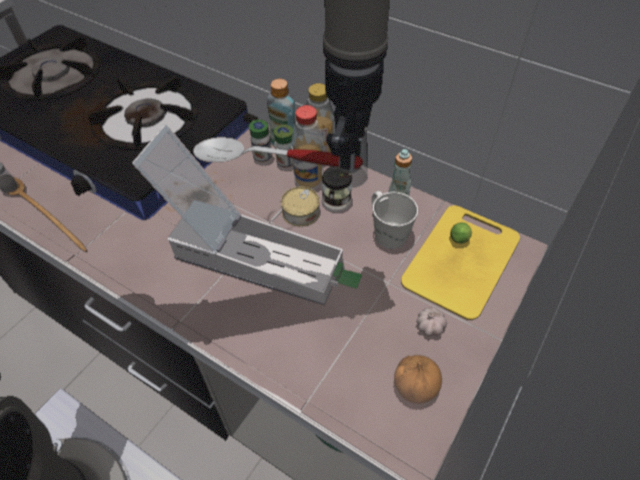

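View pics/side15.png

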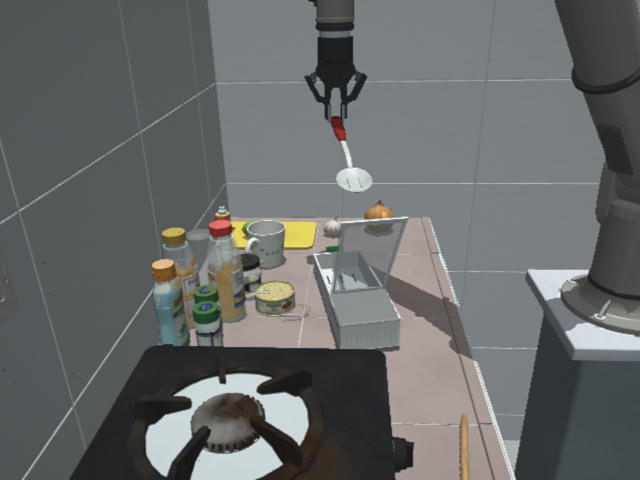

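```bash
python3 -c "
from h import *
st();print(manip.close_job())"
```

```text
t 17.9 j [-0.66  0.69  1.42  1.58 -0.69  1.47 -2.17] p [ 0.6037 -0.1659  0.3513] ty yaw -80.19 xdir [-0. -0. -1.] F [ 0.2  0.6 -0.1] w 0.0222
the job is handed in; nothing more can be done
None
```

The spoon is out of the box and held in the gripper, tilted handle-end up at about 14°. I handed the job in at 17.9 s; no verdict was reported.

- **Catch:** I pressed it to its stop, reading about 11 N, and the pictures show the lid sprung open and staying open.
- **Tilt:** The moves cannot tilt the tool, so I gripped the handle near its end and lifted. At full grip the spoon came up almost level. I eased the grip until the head settled back onto the box floor while the handle rose, then regripped at 50 N.
- **Drawing out:** I drew the spoon along its own slant until the head was clear of the hood. The force readings between moves stayed under about 1 N. I then lifted it straight up and moved it back about 60 mm over the box.
- **Last checks:** The final pictures show the spoon held with its lowest point at an estimated 0.28 m, above the open lid's top edge at about 0.26 m. The onion, garlic, mug and tin look to be standing where they were. The gripper opening held steady at 22 mm and the arm was at rest.
- **Disagreements:** The cameras differed by up to about 5 mm on where the box lies along its length, so I aimed the catch press and the grasp from the wrist camera. While the fingers closed on the handle I read about 7 N upward, probably the fingertips touching the box floor; it was gone once lifted.

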